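# Lock a dental practice cast in its spring clamp

### The arm

A 6-joint arm with a two-finger parallel gripper is mounted at the origin on the work surface. World frame = base frame: x ahead of the robot, y to its left, z up, the work surface at z = 0. Lengths are in mm, angles in degrees, forces in N, time in s.
With the tool pointing down it reaches from about 300 to 1000 mm from the base axis. Payload 5.1 kg.
Tool frame: the origin (TCP) lies on the centre line of the jaws, within the pads' length; the fingertips stand bot.tips_ahead ahead of it and the grasp point (between the pads) lies 3 mm ahead of it (bot.tips_ahead is the distance from the TCP to the fingertips, in mm); z points along the fingers, y is the line along which they close (so a half turn about z gives the same grasp; the last joint's range is limited). The gripper opens to 95 mm and grips with 3 to 60 N. Pads are 20 mm wide; open, the fingers measure 119 mm over their backs; the gripper's body (75 mm by 180 mm) begins 59 mm behind the grasp point.
Start: joints at [60.585, 7.093, 94.555, -0, 78.352, -4.733], TCP at [271.457, 590.589, 236.656] pointing down, gripper open.
Joint ranges: [-149.61, 149.61], [-58.7, 133.49], [1.44, 155.28], [-77.14, 257.14], [18.33, 153.61], [-166.67, 166.67]. Speed limits (degrees/s): [147.25, 147.25, 180, 180, 180, 180].

### API

Orientations are given as a 3x3 rotation matrix whose columns are the frame's x, y, z axes.
In Python, from cell import bot gives the robot as it stands. The module is installed in compiled form; this text tells all that it offers. Calls block until the motion is done:
- bot.move_ptp(position, orientation): joint-space move of the TCP to a pose.
- bot.move_linear(position, frame=None, feed=150): straight line of the TCP; frame=None keeps the orientation; feed is the mean speed in mm/s.
- bot.move_joints(angles): joint-space move.
- bot.grip(opening): finger opening in mm; the grip force is fixed at half the most; returns when the fingers have stopped.
- bot.pause(seconds).
- bot.solve_ik(position, orientation): joint angles nearest the present ones, or None.
- bot.get_obs(): the state.
- bot.camera(name): name is "scene" or "side" or "wrist"; returns the picture (400x640x3 uint8, red, green, blue); there is no depth.
- bot.camera_info(name): a dict with "fx", "fy", "cx", "cy" (pixels), "origin" and "attitude" of the camera in the world. Camera axes: x right, y down, z forward; pixel columns grow to the right and rows downward; lengths in mm; the calibration is good to about 2 mm. The wrist camera is an equidistant fisheye: a pixel r from the principal point sees the ray r / f radians off the axis. A picture is of the moment at which its call begins: read the wrist's pose just before it. camera_info takes no time and is no camera call; for the wrist camera it gives the pose at the moment of the call.
A pose or a line that the arm cannot do raises bot.Unreachable and nothing moves.
- bot.close_job(): hands the job in; it is judged then, once.
Trained networks look in the newest picture that a camera, given by its name, has taken for a name from the list of things; names that differ only in an ending like _2 or _b are one class to them, and where a whole thing is asked for, a point or a joint stands for the part that bears it (a point fixed in the world has none). Each returns a list of dicts, best first, with "conf" (0 to 1); they miss things now and then, are a little off and sometimes report something else, mostly with a low value. They report only what shows in the picture. A call takes as long as a camera call. They do not tell look-alikes from the thing itself.
- bot.silhouettes(label, camera): "region" (400x640 bool, what is visible of it) and "extent" ([left, top, width, height] in pixels, round what is visible of it).
- bot.mark_of(label, camera): "position" ([row, column] in pixels: a listed point, or the origin of a listed thing).
The state is a dict: "clock": time; "q": joint angles; "joint_vel": joint speeds; "joint_torque": joint torques, N m; "eef_pos": TCP position; "tcp_rot": TCP orientation; "force": force on the tool from outside, world axes, zero at the start; "wrist_torque": the same for the moment, N m; "gripper_width": finger opening in mm; "grip_force": force on a finger pad.
Only numpy, scipy, OpenCV 4.12 (cv2) and the standard library are available. Lean on these libraries where they do the work, as an engineer would, in place of code of your own. Each camera call takes 0.05 s, during which the arm holds its last target. There are 200 camera calls.

### The job

On the small aluminium fixture, turn the round plaster cast in its seat until its notch faces the clamp's steel nose, with the clamp still at rest. Then pull the clamp's black handle straight out against its spring until it stands on the mark lines, so that the nose sits in the notch, and finish while still holding the handle there: do not let go. Leave everything else on the desk where it is.

Things in the scene. Friction and masses are not known exactly. Their poses are not given: they have to be found in the camera images.
- seat (a point): Centre of the floor of the round seat of the fixture, 12 mm above the desk, on the seat's axis. The fixture is a fixed aluminium base plate 285 x 116 mm, 12 mm thick, with a low steel ring (72 mm outside, 10 mm high) as the seat. Its x axis points from the handle's end of the fixture through the seat to the nose's end, z up. The nose lies on +x from the seat, the handle on -x, nearer the robot.
- cast_center (a point): Centre, half-way up, of the loose round plaster cast (170 g, roughly) that stands in the seat and can be turned there with about 1.5 mm of play. Its body is 56 mm across and 46 mm high, standing on the seat's floor, so its top is 58 mm above the desk; small teeth in an arch rise 12 mm higher on its top. The ring covers its lowest 10 mm (up to 22 mm above the desk); above that its sides can be gripped. z up, x towards its notch.
- cast_notch (a point): Middle of the mouth of the cast's notch, 28 mm from the cast's axis, half-way up the cast: a V-shaped upright cut in its side, open at the top, 21 mm wide at the mouth and 10 mm at its root, 12 mm deep, from 12 mm above the cast's foot to its top. The arch of teeth is open on the notch's side. It starts facing any way but the nose's, at least 0.7 rad off. Do not grip across the notch.
- handle (a point): Middle of the clamp's upright black handle, a plate 40 mm wide, 12 mm thick along the pull (x of the seat), 46 mm high; this point is 44 mm above the desk, the plate's top 64 mm and the steel cross bar at its foot (104 mm wide, 14 mm thick) up to 22.5 mm above it. At rest it is 105 mm from the seat's axis. It can be pinched from above, fingers before and behind. It moves with the clamp.
- mark (a point): Point on the base plate's top midway between the two short dark lines that mark the pulled position, 155 mm from the seat's axis on -x: the handle's middle stands over it when the clamp is at the mark.
- nose_tip (a point): Tip of the clamp's steel nose, 8 mm wide and 10 mm high, 35 mm above the desk. At rest 70 mm from the seat's axis on +x; at the mark 20 mm, inside the notch. It moves with the clamp: handle, two side rods and nose are one piece around the seat.
- clamp (a joint): Travel of the clamp in m: 0 at rest, grows as the handle is pulled away from the seat (along -x of the seat), 0.050 at the mark, about 0.054 when the nose meets the notch's root; if the notch is not facing it the nose meets the cast's side at about 0.042. A spring draws it back to 0: 3 N at rest, 8 N at the mark; nothing latches it.
- bur_block: White block 70 x 100 x 22 mm with small burs standing in it, 40 mm high in all, beside the fixture: leave alone. Origin under its centre.
- jaw_model: Loose plaster jaw, flat, D-shaped, about 65 x 56 mm and 28 mm high, beside the fixture: leave alone. Origin under its middle.
- pen: Blue pen-shaped marker, 145 mm long, 10 mm thick, lying beside the fixture: leave alone. Origin under its middle.
- spatula: Spatula 170 mm long lying to the left: leave alone. Origin at its underside.
- wax_bowl: Glass bowl 104 mm wide, 62 mm high, with red wax pieces, at the right: leave alone. Origin under its centre.
- spray: Bottle 48 mm wide, 130 mm high, to the left: leave alone. Origin under its centre.
- mix_cup: Dark rubber mixing bowl 68 mm wide, 50 mm high, to the right: leave alone. Origin under its centre.
Things that resemble listed ones, but are neither listed nor needed, are in the scene too. Leave any blue, green or purple look-alike of the part that bears cast_center alone.

How it is judged (in metres and radians):
On the way:
1. the cast stands seated with its notch facing the nose (within about 9 degrees), the clamp at rest (y of cast_notch in the frame of seat between -0.0045 and 0.0045 m and x of cast_notch in the frame of seat above 0.02 m and horizontal distance between cast_center and seat below 0.005 m and z of cast_center in the frame of seat below 0.027 m and angle between cast_center's own z axis and vertical below 0.08 rad and value of joint clamp below 0.008 m), for 0.2 s.
At the end, for the whole second after the job is handed in: The handle is held by the gripper (at least 2 N on it) on the mark lines, within 4 mm, standing still, the cast flat in its seat with its notch towards the nose (within about 9 degrees) and the nose in the notch (value of joint clamp between 0.046 and 0.054 m and velocity of joint clamp between -0.01 and 0.01 m/s and contact force between the fingers and clamp above 2 N and y of cast_notch in the frame of seat between -0.0045 and 0.0045 m and x of cast_notch in the frame of seat above 0.02 m and horizontal distance between cast_center and seat below 0.005 m and z of cast_center in the frame of seat below 0.027 m and angle between cast_center's own z axis and vertical below 0.08 rad); the arm keeps its last pose, push and grip.
It fails at once if another thing on the desk is moved by more than 25 mm (distance of any of bur_block, jaw_model, pen, spatula, wax_bowl, spray, mix_cup from where it was at the start of the episode above 0.025 m).
It also fails if it takes over 64 s, if anything falls off the work surface, if the arm or the gripper's body presses on something with over 40 N, if the wrist force passes 120 N, or if a joint passes its speed limit or range.

## Working session

There is one attempt and no reset: what is moved stays moved. The work goes in short steps, each a Python script; the robot and the scene stay as the last script left them, time stands still between calls to the robot, and variables do not carry over. Pictures are saved under pics/ and viewed, at most 10 in all, crops included, and the job is handed in when it is done.

```bash
mkdir -p pics; cat > h.py <<'E'
import numpy as np, cv2
from cell import bot
def ray(cam,rc,info=None):
    i=info or bot.camera_info(cam); r,c=rc
    x,y=(c-i["cx"])/i["fx"],(r-i["cy"])/i["fy"]
    if cam=="wrist":
        t=np.hypot(x,y); s=np.sin(t)/t if t>1e-9 else 1; d=np.array([x*s,y*s,np.cos(t)])
    else: d=np.array([x,y,1.])
    return np.array(i["origin"],float),np.array(i["attitude"],float).reshape(3,3)@d
def atz(cam,rc,z,info=None):
    o,d=ray(cam,rc,info); return o+d*(z-o[2])/d[2]
def save(n,img): cv2.imwrite("pics/"+n,img[:,:,::-1])
Z={"seat":12,"cast_center":35,"cast_notch":35,"handle":44,"mark":12,"nose_tip":35}
def look(cam,names=Z):
    i=bot.camera_info(cam); im=bot.camera(cam)
    for n in names:
        for m in bot.mark_of(n,cam)[:3]: print(cam,n,round(m["conf"],2),np.round(m["position"]),np.round(atz(cam,m["position"],Z.get(n,0),i),1))
    return im
E
python3 - <<'E'
from h import *
for c in("scene","side"):
    save(c+".png",look(c,list(Z)+(["bur_block","jaw_model","pen"] if c=="scene" else [])))
    i=bot.camera_info(c);print(i)
print(bot.camera_info("wrist"),bot.tips_ahead,bot.get_obs()["tcp_rot"])
E
```

```text
scene seat 0.79 [196. 310.] [668.2 -84.4  12. ]
scene cast_center 0.76 [234. 271.] [852.7 -29.6  35. ]
scene cast_center 0.7 [193. 310.] [671.2 -79.4  35. ]
scene cast_center 0.69 [231. 360.] [632.9 124.7  35. ]
scene cast_notch 0.9 [229. 354.] [643.7 107.1  35. ]
scene cast_notch 0.8 [184. 258.] [ 783.5 -209.1   35. ]
scene cast_notch 0.72 [189. 314.] [650.9 -83.3  35. ]
scene handle 0.66 [175. 338.] [562.  -75.3  44. ]
scene mark 0.88 [179. 349.] [526.6 -60.5  12. ]
scene nose_tip 0.79 [199. 290.] [734.2 -97.7  35. ]
scene nose_tip 0.74 [210. 357.] [593.7  62.6  35. ]
scene nose_tip 0.51 [136. 244.] [ 710.4 -411.3   35. ]
scene bur_block 0.59 [166. 294.] [ 634.2 -221.7    0. ]
scene jaw_model 0.65 [168. 295.] [ 636.8 -215.     0. ]
scene jaw_model 0.53 [243. 314.] [756.8  56.    0. ]
scene pen 0.43 [209. 356.] [576.8  40.2   0. ]
{'fx': 463.22516900698207, 'fy': 463.22516900698207, 'cx': 325.18612046762905, 'cy': 202.08750196851918, 'origin': array([1129.85022871,  625.05344806, 1241.69695634]), 'attitude': array([[-0.7950037 ,  0.51006769, -0.32832922],
       [ 0.60649184,  0.657
[... 831 characters left out ...]
67739,  989.51562122]), 'attitude': array([[-0.99608133, -0.06825696,  0.05624038],
       [-0.08632639,  0.61210109, -0.78605344],
       [ 0.01922882, -0.78782818, -0.61559484]])}
{'fx': 309.70691628693146, 'fy': 309.70691628693146, 'cx': 324.10719147386993, 'cy': 197.48640257932263, 'origin': array([208.69609896, 620.26222713, 386.10190939]), 'attitude': array([[ 4.17357538e-01,  8.80335249e-01,  2.25438539e-01],
       [ 9.08742333e-01, -4.04245507e-01, -1.03792783e-01],
       [-2.39928526e-04,  2.48184245e-01, -9.68712818e-01]])} 22.0 [[-9.08629002e-01  4.17604281e-01  3.28372207e-05]
 [ 4.17604282e-01  9.08629000e-01  6.78641314e-05]
 [-1.49649919e-06  7.53762820e-05 -9.99999997e-01]]
```

View pics/scene.png

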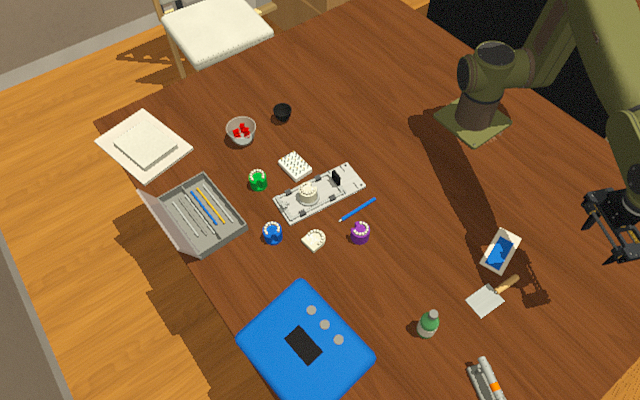

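View pics/side.png

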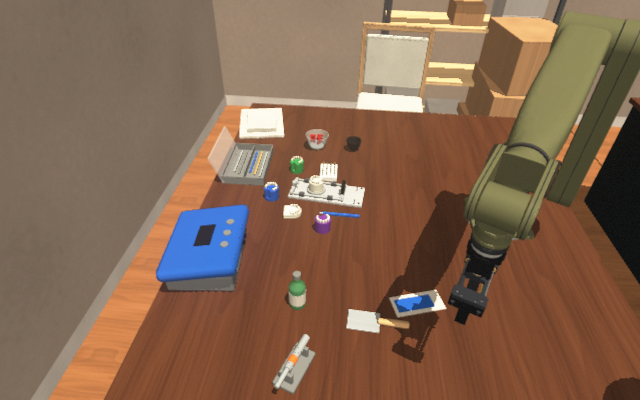

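The scene shows the fixture at about pixel (310,195), with the handle at (336,178) and the white cast at (308,192). Green, blue and purple look-alikes stand around it. I'll look closer with the wrist camera.

```bash
cat >> h.py <<'E'
def R(a):  # tool down, tool y along world angle a (deg)
    a=np.radians(a); y=np.array([np.cos(a),np.sin(a),0]); z=np.array([0,0,-1.]); return np.column_stack([np.cross(y,z),y,z])
E
python3 - <<'E'
from h import *
print(bot.get_obs()["clock"])
bot.move_ptp([620,-80,250],R(82))
print(np.round(bot.get_obs()["q"],1))
im=look("wrist"); save("w1.png",cv2.resize(im[80:400,120:520],None,fx=1.8,fy=1.8,interpolation=cv2.INTER_CUBIC))
print(bot.camera_info("wrist"),bot.get_obs()["clock"])
E
```

```text
0.85
[-12.2   3.6  97.1   0.   79.4 -94.3]
wrist cast_center 0.95 [167. 476.] [631.3 117.7  35. ]
wrist cast_center 0.94 [294. 235.] [ 766.  -225.4   35. ]
wrist cast_center 0.79 [226. 327.] [680.9 -83.4  35. ]
wrist cast_notch 0.96 [301. 255.] [ 780.8 -199.1   35. ]
wrist cast_notch 0.96 [174. 459.] [637.8  92.4  35. ]
wrist cast_notch 0.93 [321. 390.] [842.4 -11.3  35. ]
wrist handle 0.27 [ 50. 620.] [459.3 440.8  44. ]
wrist mark 0.8 [ 95. 322.] [520.2 -66.8  12. ]
wrist mark 0.61 [251. 428.] [747.4  52.5  12. ]
{'fx': 309.70691628693146, 'fy': 309.70691628693146, 'cx': 324.10719147386993, 'cy': 197.48640257932263, 'origin': array([551.6061357 , -69.41822292, 399.41326025]), 'attitude': array([[ 1.38536180e-01,  9.59412487e-01,  2.45632667e-01],
       [ 9.90357297e-01, -1.34110076e-01, -3.47406395e-02],
       [-3.88787813e-04,  2.48076940e-01, -9.68740255e-01]])} 3.8667
```

View pics/w1.png

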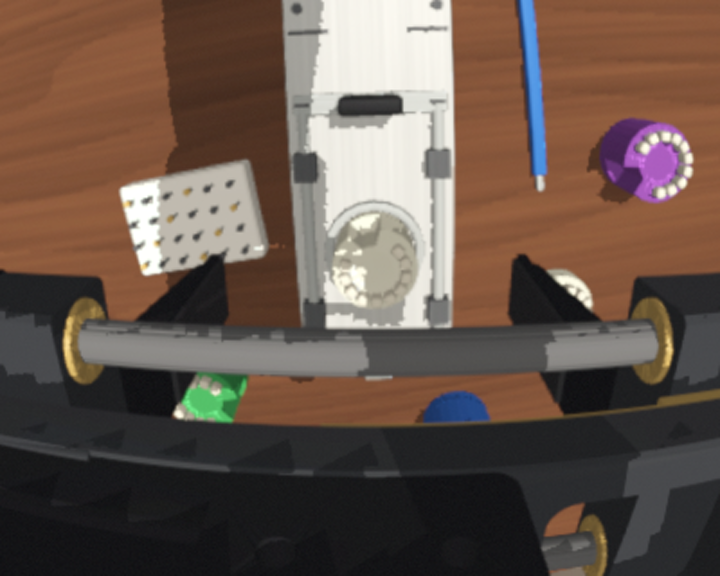

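The crop shows the fixture straight ahead: handle at crop (370,105), mark lines at y≈30, cast at (375,260). The notch seems to face the handle, near (365,230). I'll take a closer look from above.

```bash
python3 - <<'E'
from h import *
bot.move_ptp([680,-87,190],R(82))
im=look("wrist"); i=bot.camera_info("wrist")
for s in bot.silhouettes("cast_center","wrist"): print(round(s["conf"],2),s["extent"])
save("w2.png",cv2.resize(im[20:270,200:450],None,fx=2.4,fy=2.4,interpolation=cv2.INTER_CUBIC))
print(i["origin"],bot.get_obs()["clock"])
E
```

```text
wrist seat 0.7 [ 32. 324.] [516.8 -63.2  12. ]
wrist cast_center 0.94 [312. 383.] [836.  -37.6  35. ]
wrist cast_center 0.82 [187. 325.] [677.1 -85.1  35. ]
wrist cast_center 0.7 [122. 506.] [630.7 120.7  35. ]
wrist cast_notch 0.93 [133. 487.] [641.2  95.2  35. ]
wrist cast_notch 0.92 [315. 403.] [845.8 -13.6  35. ]
wrist cast_notch 0.75 [159. 322.] [648.7 -83.8  35. ]
wrist handle 0.91 [ 81. 328.] [574.  -68.2  44. ]
wrist handle 0.53 [ 34. 321.] [527.2 -67.7  44. ]
wrist nose_tip 0.83 [251. 330.] [746.8 -89.8  35. ]
wrist nose_tip 0.61 [159. 318.] [647.7 -87.8  35. ]
0.96 [475.3, 98.3, 58.4, 53.4]
0.79 [360.3, 286.0, 51.6, 32.5]
0.74 [218.6, 284.9, 18.6, 25.4]
0.6 [299.4, 156.8, 58.9, 63.8]
[611.39186225 -76.62050283 340.95237   ] 4.7
```

View pics/w2.png

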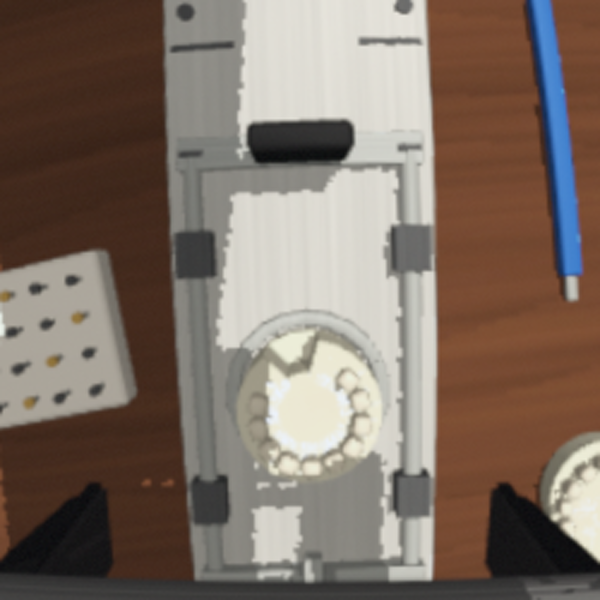

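The view shows mark lines at crop (202,45) and (390,41), handle top at (300,130), ring centre at (308,388), and cast top centre at (309,405). The notch mouth is between (268,358) and (322,334), facing the handle and slightly left. The nose is at (313,565).

```bash
python3 - <<'E'
from h import *
i=bot.camera_info("wrist")
for n,p,z in [("markL",(202,45.5),12),("markR",(390,41),12),("handletop",(300,128),64),("ring",(308,388),22),("casttop",(309,405),58),("nL",(268,358),58),("nR",(320,336),58),("nrootL",(277,372),58),("nrootR",(304,368),58),("nose",(313,565),40),("rodL",(190,180),20),("rodR",(413,170),20),("rodL2",(214,560),20),("rodR2",(413,555),20),("plL",(165,20),12),("plR",(430,20),12),("plL2",(195,560),12),("plR2",(433,560),12),("arch",(310,470),64)]:
    print(n,np.round(atz("wrist",(20+p[1]/2.4,200+p[0]/2.4),z,i),1))
E
```

```text
markL [ 518.2 -106.3   12. ]
markR [527.7 -24.1  12. ]
handletop [570.5 -70.2  64. ]
ring [676.4 -81.4  22. ]
casttop [675.8 -81.4  58. ]
nL [655.3 -94.5  58. ]
nR [649.6 -73.6  58. ]
nrootL [661.2 -91.9  58. ]
nrootR [661.1 -81.3  58. ]
nose [752.3 -89.8  40. ]
rodL [ 579.3 -118.9   20. ]
rodR [588.1 -23.8  20. ]
rodL2 [ 752.9 -136.8   20. ]
rodR2 [763.6 -42.9  20. ]
plL [ 502.8 -121.1   12. ]
plR [519.2  -4.6  12. ]
plL2 [ 755.3 -147.6   12. ]
plR2 [771.7 -32.4  12. ]
arch [700.3 -84.5  64. ]
```

```bash
cat >> h.py <<'E'
S=np.array([676.2,-81.3]); TH=-6.05
def spin(a0,da):  # grip cast at finger angle a0, turn by da, release, rise
    bot.grip(95)
    q=np.array(bot.solve_ik([*S,120],R(82))); q[5]=q[0]-a0; bot.move_joints(q)
    bot.move_linear([*S,48],feed=120); bot.grip(50)
    o=bot.get_obs(); print("w",o["gripper_width"],o["grip_force"],np.round(o["eef_pos"],1))
    q=np.array(o["q"]); n=int(np.ceil(abs(da)/45))
    for k in range(1,n+1):
        p=q.copy(); p[5]-=da*k/n; bot.move_joints(p)
    o=bot.get_obs(); print(np.round(o["eef_pos"],1),np.round(o["force"],1))
    bot.grip(95); bot.move_linear([*S,120],feed=150)
E
python3 - <<'E'
from h import *
spin(-78,162)
bot.move_ptp([680,-87,190],R(82))
im=look("wrist",["cast_center","cast_notch","nose_tip"])
save("w3.png",cv2.resize(im[90:270,240:420],None,fx=3.3,fy=3.3,interpolation=cv2.INTER_CUBIC))
print(bot.get_obs()["clock"])
E
```

```text
w 55.808143879165776 30.000087954103947 [676.3 -81.4  48.1]
[676.3 -81.4  48.1] [-0.  -0.4  0.7]
wrist cast_center 0.83 [121. 503.] [631.7 118.6  35. ]
wrist cast_center 0.6 [186. 328.] [679.  -82.1  35. ]
wrist cast_center 0.56 [307. 381.] [832.7 -39.8  35. ]
wrist cast_notch 0.78 [132. 486.] [642.   93.9  35. ]
wrist cast_notch 0.74 [211. 329.] [704.6 -85.3  35. ]
wrist cast_notch 0.66 [283. 241.] [ 777.6 -197.1   35. ]
wrist nose_tip 0.67 [246. 327.] [742.8 -91.8  35. ]
13.6833
```

View pics/w3.png

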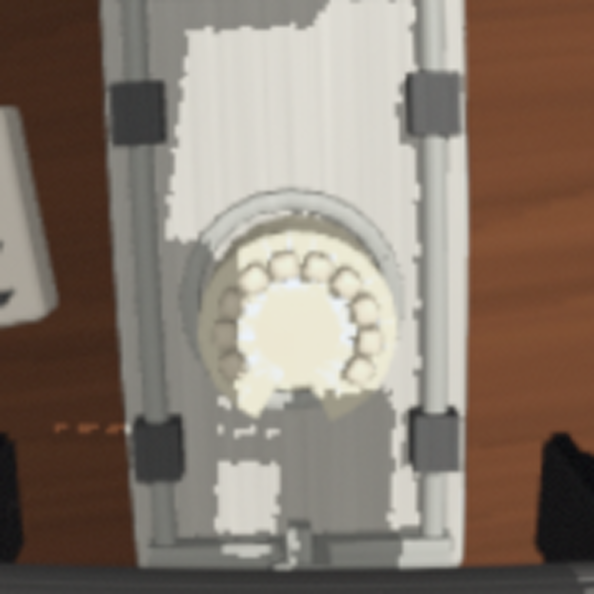

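The notch now faces the nose, with its mouth between crop (255,415) and (328,418) and the nose at (297,545). I'll measure the remaining angle.

```bash
python3 - <<'E'
from h import *
i=bot.camera_info("wrist")
f=lambda p,z:atz("wrist",(90+p[1]/3.3,240+p[0]/3.3),z,i)[:2]
c=f((298,325),58); print("c",c)
ang=lambda v:np.degrees(np.arctan2(v[1],v[0]))
for n,a,b,z in [("mouth",(255,415),(328,418),58),("root",(271,393),(316,390),58),("teeth end",(230,362),(359,369),69),("teeth2",(226,333),(370,340),69),("teeth3",(232,303),(366,309),69)]:
    A,B=f(a,z),f(b,z); v=B-A; print(n,A,B,"normal",ang([v[1],-v[0]]),"mid dir",ang((A+B)/2-c), np.hypot(*v))
E
```

```text
c [672.47605817 -79.34360142]
mouth [696.85210568 -95.03466112] [700.65468921 -74.47958424] normal -10.480933269590725 mid dir -11.640914851350848 20.90384718326244
root [690.99850638 -89.58493316] [691.89836933 -76.81108507] normal -4.029585587499123 mid dir -11.483856432690683 12.805504613874476
teeth end [677.6478817  -98.83472017] [684.45380391 -64.4488576 ] normal -11.195731805574301 mid dir -15.003621101000945 35.052933136306606
teeth2 [669.5345549  -98.69462581] [676.82973548 -60.52795552] normal -10.820999958954985 mid dir -20.762544712237972 38.85761676632245
teeth3 [661.6292369 -95.873343 ] [668.20519401 -60.58211261] normal -10.555105257274576 mid dir 171.60236764705164 35.8986650793016
```

```bash
python3 - <<'E'
from h import *
spin(79.3,4.7)
bot.move_ptp([680,-87,190],R(82))
im=look("wrist",["cast_center","cast_notch","nose_tip","handle"])
save("w4.png",cv2.resize(im[90:270,240:420],None,fx=3.3,fy=3.3,interpolation=cv2.INTER_CUBIC))
print(bot.get_obs()["clock"])
E
```

```text
w 55.69687897234732 30.000016808335204 [676.2 -81.3  48.1]
[676.2 -81.3  48.1] [0.2 0.5 0.6]
wrist cast_center 0.79 [187. 328.] [679.9 -82.1  35. ]
wrist cast_center 0.66 [310. 384.] [837.9 -36.1  35. ]
wrist cast_center 0.63 [123. 503.] [633.4 118.6  35. ]
wrist cast_notch 0.86 [211. 331.] [705.1 -82.9  35. ]
wrist cast_notch 0.72 [310. 406.] [842.5  -8.9  35. ]
wrist cast_notch 0.66 [133. 485.] [642.8  93.4  35. ]
wrist nose_tip 0.88 [249. 329.] [747.  -90.9  35. ]
wrist handle 0.58 [ 78. 327.] [573.4 -68.4  44. ]
18.1
```

View pics/w4.png

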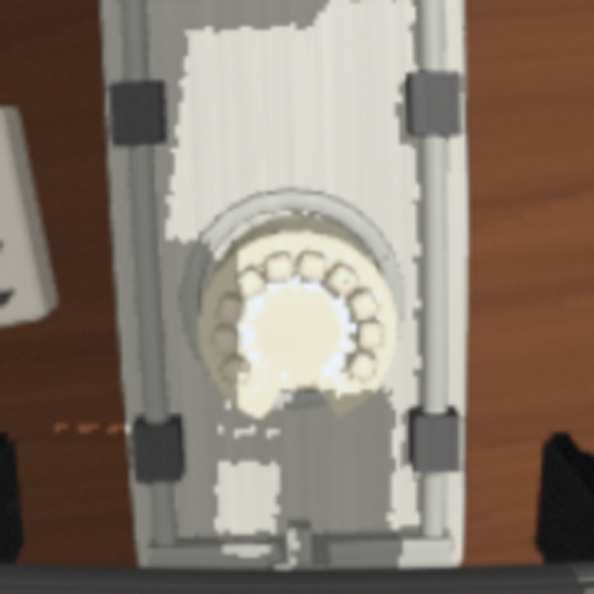

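After the correction, the tooth ends sit level at (234,366) and (361,365), and the notch is centred on the nose line within a degree or two. Next I'll grasp the handle and pull it.

```bash
python3 - <<'E'
from h import *
d=np.array([np.cos(np.radians(TH)),np.sin(np.radians(TH))])
H=S-105*d; M=S-155*d
bot.grip(60)
bot.move_ptp([*H,130],R(TH)); bot.move_linear([*H,50],feed=120); bot.grip(5)
o=bot.get_obs(); print(o["gripper_width"],o["grip_force"],np.round(o["force"],1))
for k in (25,49.5):
    bot.move_linear([*(H-k*d),50],feed=40)
    o=bot.get_obs(); print(np.round(o["eef_pos"],1),o["grip_force"],np.round(o["force"],1),o["gripper_width"])
bot.pause(.3)
im=look("wrist",["mark","handle","nose_tip","cast_notch"]); save("w5.png",im)
im=look("side",["mark","handle","cast_notch"]); im2=bot.camera("scene")
a=cv2.resize(im[150:225,270:390],None,fx=5,fy=5,interpolation=cv2.INTER_CUBIC);b=cv2.resize(im2[150:230,260:380],None,fx=5,fy=5,interpolation=cv2.INTER_CUBIC)[:200]
save("f.png",np.vstack([a,b]))
print(bot.get_obs()["clock"])
E
```

```text
12.039247219356257 30.000059008598328 [-0.6  0.8  0.5]
[546.8 -67.6  50. ] 30.000534653663635 [ 5.8  0.1 -3.5] 11.909521514438822
[522.8 -65.   50. ] 30.00338762998581 [ 7.2 -0.3 -5.9] 11.814469464859462
wrist mark 0.9 [232. 322.] [521.9 -66.   12. ]
wrist mark 0.37 [ 50. 383.] [570.5  44.6  12. ]
wrist handle 0.61 [ 48. 384.] [564.2  39.1  44. ]
wrist cast_notch 0.6 [235. 572.] [706.7 -85.2  35. ]
side mark 0.86 [194. 355.] [520.8 -71.1  12. ]
side handle 0.78 [189. 357.] [515.6 -61.1  44. ]
side handle 0.62 [300. 299.] [669.9 480.6  44. ]
side cast_notch 0.74 [196. 268.] [846.9   6.1  35. ]
side cast_notch 0.73 [167. 296.] [ 767.8 -192.9   35. ]
side cast_notch 0.59 [181. 308.] [ 708.6 -101.6   35. ]
24.225
```

View pics/w5.png

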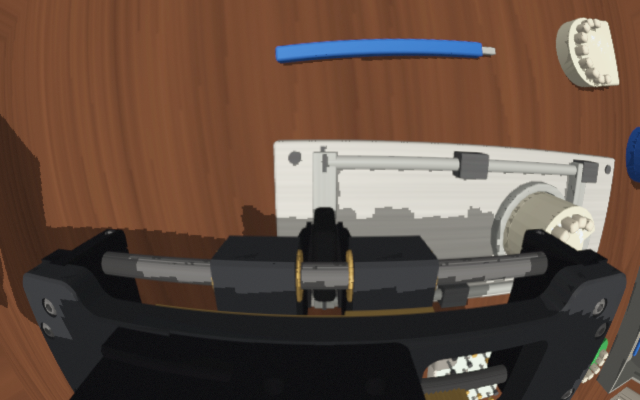

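View pics/f.png

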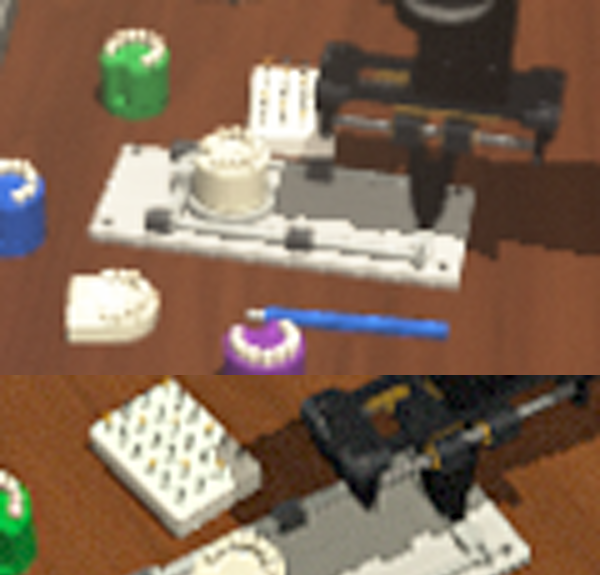

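The bar stands over the mark lines at wrist pixel (324,160). The pull force of about 8 N matches the spring at the mark, so the nose isn't jammed. One numeric check, then I'll hand in.

```bash
python3 - <<'E'
from h import *
d=np.array([np.cos(np.radians(TH)),np.sin(np.radians(TH))])
for c in (313,336): print((atz("wrist",(178,c),22.5)[:2]-S)@d)
o=bot.get_obs(); t=(S-o["eef_pos"][:2])@d; print("tcp",t,o["grip_force"],np.abs(o["joint_vel"]).max(),o["clock"])
E
```

```text
-160.23636575387098
-146.86582188188115
tcp 154.10680759755328 30.003587007522583 0.05670936498444191 24.225
```

```bash
python3 - <<'E'
from h import *
d=np.array([np.cos(np.radians(TH)),np.sin(np.radians(TH))])
bot.move_linear([*(S-155.4*d),50],feed=20); bot.pause(.5)
o=bot.get_obs(); print((S-o["eef_pos"][:2])@d,o["grip_force"],np.round(o["force"],1))
print(bot.close_job())
E
```

```text
155.0041010587236 30.003485083580017 [ 8.  -0.7 -5.3]
the job is handed in; nothing more can be done
None
```

I handed the job in with the notch turned to the nose and the gripper still holding the handle, about 155 mm from the seat's axis by arm position, which puts it on the mark lines; the judge returned no verdict, and the nose in the notch is inferred from the 8 N pull, since no picture shows it directly.

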